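Clamp the honey jar in the sprung jar vice

ROBOT

A 6-joint arm with a two-finger parallel gripper is mounted at the origin on a cart in front of the work surface, level with it; the furniture and walls round the work are solid. World frame = base frame: x ahead of the robot, y to its left, z up, the work surface at z = 0. Lengths are in m, angles in rad, forces in N, time in s.
With the tool pointing down it reaches from about 0.3 to 0.875 m from the base axis. Payload 6.4 kg.
Tool frame: the origin (TCP) lies on the mounting face of the last link; the fingertips stand 166 mm ahead of it and the grasp point (between the pads) lies 147 mm ahead of it; z points along the fingers, y is the line along which they close (so a half turn about z gives the same grasp; the last joint's range is limited). The gripper opens to 88 mm and grips with 3 to 60 N. Pads are 18 mm wide; open, the fingers measure 123 mm over their backs; the gripper's body (75 mm by 187 mm) begins 45 mm behind the grasp point.
Start: joints at [0.955, 0.181, 1.607, -0, 1.354, -0.206], TCP at [0.229, 0.527, 0.405] pointing down, gripper open.
Joint ranges: [-2.99, 2.99], [-0.89, 2.07], [0.3, 2.58], [-1.14, 4.28], [0, 2.63], [-3.12, 3.12]. Speed limits (rad/s): [2.57, 2.57, 3.01, 3.14, 3.14, 3.14].

INTERFACE

Orientations are given as [roll, pitch, yaw] about the fixed x, y, z axes, in that order (R = Rz(yaw) Ry(pitch) Rx(roll)).
In Python, from station import * gives the robot as it stands.
- The arm moves only by the shell command python3 -m inch 'ROWS' [FORCE]. ROWS is JSON, a list of rows, each an object with "rot": the turn, a rotation vector about the tool's x, y, z in degrees, a list of three; "slide": the shift along the tool's x, y, z in mm, a list of three; "grip": the opening, from 0 (shut) to 1 (fully open). In form: [{"rot": [wx, wy, wz], "slide": [tx, ty, tz], "grip": grip}, ...]. A call has 1 to 12 rows; each row is the pose to reach, as a shift and turn from the pose commanded when the call began, along the tool's axes at that moment; what a row does not reach only later rows make up. A row lasts 1/12 s, in which the tool goes at most 41.7 mm and 7.16 degrees, less where a joint would pass 70% of its speed; a pose out of reach is approached as far as the arm can. A call with a gripper value outside its range is refused whole. The fingers move at their own pace and stop on an object; FORCE is the grip in N (left out, the last holds). Time passes only in rows, so rows that repeat a pose let the fingers close. It gives the time, the measured TCP pose, the force, the opening and the grip force at its end, in the units of the state.
- state(): the state, without advancing time (a new reading comes with each control period).
- camera(name): name is "scene" or "top"; returns a dict with "color" (400x640x3 uint8, red, green, blue), "range_z" (400x640 float32, m along the optical axis (not along the pixel's ray), 0 where there is no reading), "fov_y" (degrees; the focal length in pixels is half the picture's height over the tangent of half this angle, whatever the lens; pixels are square), "cx", "cy" (the principal point, pixels), "camera_from_world" (4x4, takes a point from world to camera coordinates). Camera axes: x right, y down, z forward; pixel columns grow to the right and rows downward; lengths in m; the calibration is good to about 2 mm. A picture is of the moment at which its call begins.
- hand_in(): hands the job in; it is judged then, once.
The state is a dict: "time": time; "qpos": joint angles; "joint_vel": joint speeds; "tau": joint torques, N m; "tcp_pos": TCP position; "orientation": TCP orientation; "force": force on the tool from outside, world axes, zero at the start; "moment": the same for the moment, N m; "grip_width": opening from 0.0 (shut) to 1.0 (fully open); "grip_force": force on a finger pad.
Only numpy, scipy, OpenCV 4.12 (cv2) and the standard library are available. Lean on these libraries where they do the work, as an engineer would, in place of code of your own. Each camera call takes 0.05 s, during which the arm holds its last target. There are 200 camera calls.

TASK

Clamp the honey jar in the jar vice so that its lid can be unscrewed with one hand: draw the vice's sprung jaw open by its knob and hook the knob into the side notch so that the jaw stays open by itself when you let go, then stand the jar upright on the wooden base between the jaws and let go of it. Then take the knob out of the notch and ease the jaw shut onto the jar without letting it fly, and let go, leaving the jar upright and held by the spring. Do not disturb the yoghurt pot and the spice jar.

Things in the scene. Friction and masses are not known exactly. Their poses are not given: they have to be found in the camera images.
- jar_vice: Jar vice fixed on the worktop: wooden base 300 (x) x 140 (y), top 16 mm up; fixed rubber V jaw at the -x end (apex x -120, edges x -107 y +-40, 80 high); steel housing at the +x end (x 10 to 140, y +-50, 44 high) with an L-shaped slot. Origin: centre of the underside, z up, +x = jaw opens (roughly robot's left), +y = side of the notch (roughly towards the robot).
- vice_bed (a point): Where to stand the jar: point on top of the wooden base (16 mm above the worktop), x -72, y 0 mm in the vice's frame, midway between the V jaw and the sliding jaw when this is latched open; the jar then has about 14 mm of play to either jaw, along x.
- vice_jaw (a joint): Sliding jaw (upright plate, flat rubber face 80 mm wide, top 86 mm above the worktop) along the vice's x, in m: 0 shut as found (face at x -90 mm), 0.080 end stop. A spring always pulls it shut (4 N at 0, 10 N at the stop); let go outside the notch, it snaps back. About 0.066 hanging in the notch, 0.026 to 0.036 when closed on the jar.
- latch_knob (a joint): Knob's sideways place on the jaw, along the vice's y, in m: 0 in the straight slot, 0.020 fully in the notch. The slot's plate blocks it until the jaw is at 0.070 or more. Let go in the notch, the jaw settles at about 0.066 on an edge leaning 10 degrees, so the stem is held in. To come out: draw the jaw to about 0.074, knob to 0, then let the jaw in.
- knob_grip (a point): Grip point on the axis of the upright round black knob that rides on the jaw, 82 mm above the worktop (knob 30 mm in diameter, from 50 to 106 mm above the worktop, on a 12 mm steel stem); grip from above at any yaw. In the vice's frame at x = 35 mm + vice_jaw, y = latch_knob.
- honey_jar: A honey jar with a red lid, nearly round, 57 x 62 mm across and 86 mm high, 0.25 to 0.5 kg. Origin: centre of its underside; z up. It stands upright on the worktop at one of three places; grip it across the body from above, about 60 mm above its underside.
- yoghurt_pot: A yoghurt pot, 72 mm across and 71 mm high, a bystander. Origin: centre of its underside.
- spice_jar: A spice jar with a green cap, 46 mm across and 106 mm high, a bystander. Origin: centre of its underside.
Mind the look-alikes: they are no part of the job. What is shaped like the honey_jar but orange is not meant.

How it is judged:
On the way, in this order (a step that is already met when the one before it is completed fails the run):
1. the jaw is drawn open and hangs in the notch by itself, nothing of the robot touching the vice (value of joint vice_jaw above 0.058 m and value of joint latch_knob above 0.012 m and contact force between each of the arm, the fingers and jar_vice below 0.3 N), for 0.3 s.
2. the honey jar stands upright and released on the base between the jaws, the jaw still latched open (all of step 1 and x of honey_jar in the frame of jar_vice between -0.105 and -0.045 m and y of honey_jar in the frame of jar_vice between -0.025 and 0.025 m and z of honey_jar in the frame of jar_vice between 0.011 and 0.022 m and angle between honey_jar's own z axis and vertical below 0.1 rad and linear speed of honey_jar below 0.02 m/s), for 0.2 s.
At the end, for the whole second after the job is handed in: Knob back in the straight slot (within 5 mm), jaw closed on the jar (joint 20 to 42 mm), jar at rest on the wooden base between the jaws, upright within 0.1 rad and within 25 mm of the vice's middle line, robot off vice and jar (value of joint latch_knob below 0.005 m and value of joint vice_jaw between 0.02 and 0.042 m and x of honey_jar in the frame of jar_vice between -0.105 and -0.045 m and y of honey_jar in the frame of jar_vice between -0.025 and 0.025 m and z of honey_jar in the frame of jar_vice between 0.011 and 0.022 m and angle between honey_jar's own z axis and vertical below 0.1 rad and contact force between each of the arm, the fingers, the arm, the fingers and jar_vice below 0.3 N and linear speed of honey_jar below 0.01 m/s); the robot touches nothing.
It fails at once if the jaw flies shut (faster than 0.35 m/s) with the jar between the jaws (horizontal distance between honey_jar and vice_bed below 0.06 m and velocity of joint vice_jaw below -0.35 m/s).
It fails at once if the honey jar is tipped over (angle between honey_jar's own z axis and vertical above 0.7 rad).
It fails at once if the yoghurt pot is moved by more than 30 mm (distance of yoghurt_pot from where it was at the start of the episode above 0.03 m).
It fails at once if the spice jar is moved by more than 30 mm (distance of spice_jar from where it was at the start of the episode above 0.03 m).
It also fails if it takes over 64 s, if anything falls off the work surface, if the arm or the gripper's body presses on something with over 40 N, if the wrist force passes 120 N, or if a joint passes its speed limit or range.

## Working session

There is one attempt and no reset: what is moved stays moved. The work goes in short steps, Python scripts to look and compute and a shell command to move; the robot and the scene stay as the last step left them, time stands still between calls to the robot, and variables do not carry over. Pictures are saved under pics/ and viewed, at most 10 in all, crops included, and the job is handed in when it is done.

```bash
mkdir -p pics; ls; python3 - <<'E'
from station import *
import cv2,numpy as np
for n in("scene","top"):
    c=camera(n); cv2.imwrite(f"pics/{n}0.png",c["color"][...,::-1]); np.savez(f"{n}0.npz",**c)
    print(n,c["fov_y"],c["cx"],c["cy"]); print(np.round(c["camera_from_world"],3))
s=state();print(s)
E
```

```text
pics
scene 50.860023129346764 317.246107158459 202.98738957993496
[[ 0.62  -0.785 -0.022 -0.303]
 [-0.312 -0.221 -0.924  0.267]
 [ 0.72   0.579 -0.382  0.829]
 [ 0.     0.     0.     1.   ]]
top 56.488091339219935 328.5608643107842 206.4811024867709
[[ 0.001 -1.    -0.029  0.039]
 [-0.995  0.002 -0.103  0.538]
 [ 0.103  0.029 -0.994  0.928]
 [ 0.     0.     0.     1.   ]]
{'time': 0.1, 'qpos': array([ 9.54689158e-01,  1.81446929e-01,  1.60788482e+00, -4.54589183e-05,
        1.35379543e+00, -2.06318940e-01]), 'joint_vel': array([-0.00049323, -0.00194777, -0.0028409 ,  0.00062017,  0.00276299,
        0.00221788]), 'tau': array([ 2.60110537e-04, -4.34822059e+01, -3.42696261e+01,  7.03234272e-02,
        3.39372572e-02, -4.72574743e-05]), 'tcp_pos': array([0.22895737, 0.52720757, 0.40392239]), 'orientation': array([-3.14008158e+00, -2.70923176e-04,  2.73181404e+00]), 'force': array([ 0.34507756, -0.20259304, -0.06110992]), 'moment': array([-0.02520018, -0.03556315, -0.00323089]), 'grip_force': 0.0, 'grip_width': 0.9978196361036168}
```

View pics/top0.png

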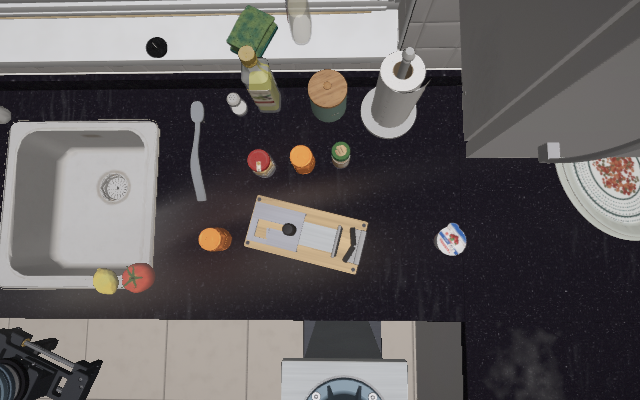

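View pics/scene0.png

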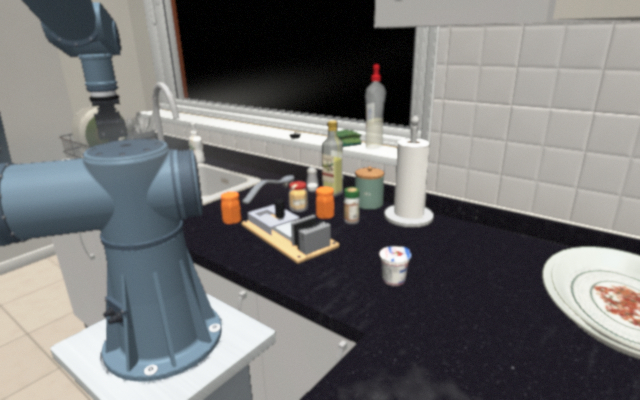

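The top view shows the vice with base corners near (258,196), (367,224), (354,272) and (246,244), and its knob at (289,229). The yoghurt pot is at (451,239) and the spice jar at (341,153).

Jar candidates in the top view:
- Red lid at (261,162): this one fits the description.
- Orange at (302,159) and orange at (214,239): look-alikes.
- The tomato at (138,277) is also red.

Next I'll measure these and check the choice in a crop.

```bash
cat > h.py <<'E'
import numpy as np,cv2
def pts(c):
    f=200/np.tan(np.radians(c["fov_y"])/2); v,u=np.mgrid[0:400,0:640]
    z=c["range_z"]; P=np.stack([(u-c["cx"])/f*z,(v-c["cy"])/f*z,z],-1)
    M=c["camera_from_world"]; return (P-M[:3,3])@M[:3,:3]
def hsv(c): return cv2.cvtColor(np.ascontiguousarray(c["color"]),cv2.COLOR_RGB2HSV)
def circ(W,m):
    q=W[m][:,:2].astype(np.float32); return cv2.minEnclosingCircle(q),np.median(W[m][:,2]),len(q)
E
python3 - <<'E'
from h import *
c=dict(np.load("top0.npz")); W=pts(c); H=hsv(c); v,u=np.mgrid[0:400,0:640]
box=lambda a,b,r:(abs(u-a)<r)&(abs(v-b)<r)
for n,(a,b) in dict(red=(261,162),or1=(302,159),or2=(214,239),spice=(341,153),pot=(451,239)).items():
    w=box(a,b,22)&(c["range_z"]>0); top=np.percentile(W[w][:,2],99); m=w&(W[...,2]>top-.008); print(n,circ(W,m),H[b,a])
k=box(289,229,10)&(W[...,2]>.095)&(W[...,2]<.12);print("knob",circ(W,k),W[k].mean(0))
# vice base
m=(abs(W[...,2]-.016)<.007)&(u>235)&(u<380)&(v>188)&(v<282)
m2=(W[...,2]>.009)&(W[...,2]<.06)&(u>240)&(u<375)&(v>190)&(v<280)
for mm in(m,m2):
    q=W[mm][:,:2].astype(np.float32); r=cv2.minAreaRect(q); print(r,len(q)); print(cv2.boxPoints(r))
print("table z",W[300,200],W[200,400])
j=(W[...,2]>.075)&(W[...,2]<.095)&(u>325)&(u<365)&(v>220)&(v<270); print(circ(W,j))
im=c["color"][130:290,190:390,::-1]; cv2.imwrite("pics/crop.png",cv2.resize(im,None,fx=4,fy=3.7,interpolation=cv2.INTER_CUBIC)[:600])
E
```

```text
red (((0.6476696729660034, 0.210881307721138), 0.02832086756825447), np.float64(0.08667795074946633), 395) [  2 141 166]
or1 (((0.6578041911125183, 0.10616524517536163), 0.027904942631721497), np.float64(0.0864470219422629), 398) [ 16 156 223]
or2 (((0.4548717737197876, 0.32554152607917786), 0.028242863714694977), np.float64(0.08682768845079208), 418) [ 15 156 220]
spice (((0.6658092737197876, 0.008321954868733883), 0.022432690486311913), np.float64(0.1058646835357301), 269) [ 18  72 188]
pot (((0.455100417137146, -0.25981590151786804), 0.03960995376110077), np.float64(0.07067980798387613), 719) [ 53  79 154]
knob (((0.47800278663635254, 0.1335376501083374), 0.01474645733833313), np.float64(0.10598187280790376), 124) [0.47771167 0.13269116 0.10528363]
((0.4693744480609894, 0.09974558651447296), (0.29987844824790955, 0.1399907022714615), 75.92529296875) 2962
[[ 0.36501712 -0.02867044]
 [ 0.50080526 -0.06271433]
 [ 0.5737318   0.2281616 ]
 [ 0.43794364  0.2622055 ]]
((0.4693744480609894, 0.09974558651447296), (0.29987844824790955, 0.1399907022714615), 75.92529296875) 5402
[[ 0.36501712 -0.02867044]
 [ 0.50080526 -0.06271433]
 [ 0.5737318   0.2281616 ]
 [ 0.43794364  0.2622055 ]]
table z [ 0.29715522  0.37490937 -0.00100866] [ 0.55811832 -0.14862942  0.00067554]
(((0.44145339727401733, -0.010498191229999065), 0.05170973762869835), np.float64(0.08027394800475968), 662)
```

View pics/crop.png

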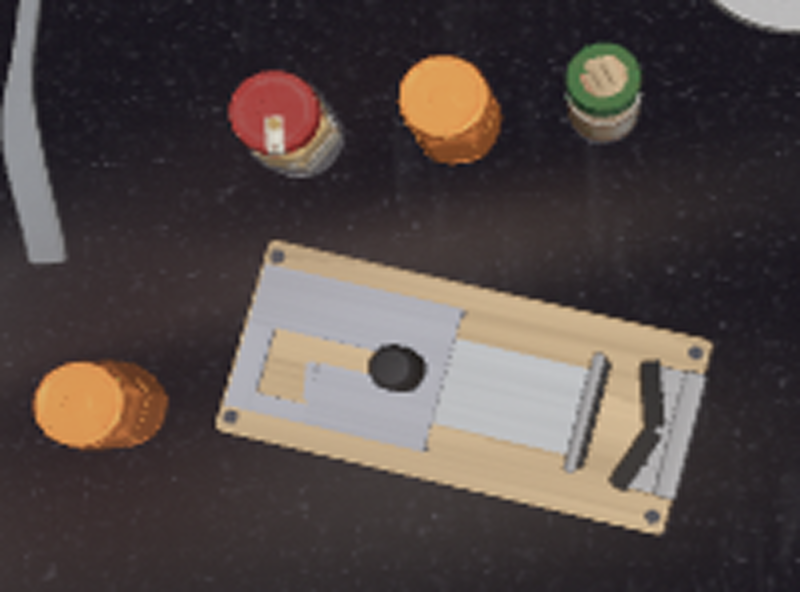

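The crop confirms the choice: the jar at crop (275,110) has a red lid and a honey label, while its neighbours at (447,95) and (85,405) are plain orange. The vice came out at the right size (300 x 140 mm), with the knob at vice x 35 mm as given. I'll add a helper that gives offsets in tool axes, then move.

```bash
cat >> h.py <<'E'
A=np.radians(75.93); C=np.array([.4694,.0997]); EX=np.array([np.cos(A),np.sin(A)]); EY=np.array([-EX[1],EX[0]])
def V(x,y,z): return np.r_[C+x/1000*EX+y/1000*EY,z/1000]   # vice mm -> world
def go(g,s,a="k"):
    "slide/rot for grasp point g (world); a=k tool y along vice x, a=j tool y along vice y"
    from scipy.spatial.transform import Rotation as R
    Rc=R.from_euler("xyz",s["orientation"])
    yaw=A+np.pi/2 if a=="k" else A
    Rg=R.from_euler("xyz",[np.pi,0,yaw]); t=g-Rg.apply([0,0,.147])
    print("slide",np.round(Rc.inv().apply(t-s["tcp_pos"])*1000,1),"rot",np.round(np.degrees((Rc.inv()*Rg).as_rotvec()),2))
def where(s):
    from scipy.spatial.transform import Rotation as R
    p=s["tcp_pos"]+R.from_euler("xyz",s["orientation"]).apply([0,0,.147]); d=p[:2]-C
    print("t %.2f vice x %.1f y %.1f z %.1f"%(s["time"],d@EX*1000,d@EY*1000,p[2]*1000),"F vice",np.round([s["force"][:2]@EX,s["force"][:2]@EY,s["force"][2]],1),"grip",round(s["grip_width"]*88,1),round(s["grip_force"],1),"q",np.round(s["qpos"],2))
E
python3 - <<'E'
from h import *; from station import *
s=state(); where(s); go(V(35,0,180),s); go(V(35,0,82),s); go(np.array([.6477,.2109,.2]),s,"j")
W=pts(dict(np.load("top0.npz"))); m=(W[...,2]>.1)&(W[...,0]>.5)&(W[...,0]<.85)&(W[...,1]>.08)&(W[...,1]<.36)
q=W[m]; print(q[:,0].min(), q[q[:,0].argsort()[:5]].round(3))
E
```

```text
t 0.10 vice x 356.0 y 337.2 z 256.9 F vice [-0.1 -0.4 -0.1] grip 87.8 0.0 q [ 0.95  0.18  1.61 -0.    1.35 -0.21]
slide [-385.2 -261.7   77.2] rot [-0.09 -0.02 -9.41]
slide [-385.2 -261.5  175.2] rot [-0.09 -0.02 -9.41]
slide [-510.1 -123.2   57. ] rot [-8.000e-02  5.000e-02  8.059e+01]
0.79233358781433 [[0.792 0.081 0.116]
 [0.795 0.081 0.116]
 [0.796 0.209 0.152]
 [0.796 0.183 0.103]
 [0.797 0.187 0.133]]
```

```bash
python3 -m inch '[{"rot":[0,0,-1],"slide":[-15,-10,0],"grip":1},{"rot":[0,0,-2],"slide":[-45,-30,0],"grip":1},{"rot":[0,0,-4],"slide":[-78,-53,5],"grip":1},{"rot":[0,0,-6],"slide":[-112,-76,20],"grip":1},{"rot":[0,0,-8],"slide":[-146,-99,30],"grip":1},{"rot":[0,0,-9.4],"slide":[-180,-122,40],"grip":1},{"rot":[0,0,-9.4],"slide":[-214,-145,50],"grip":1},{"rot":[0,0,-9.4],"slide":[-248,-168,60],"grip":1},{"rot":[0,0,-9.4],"slide":[-282,-191,70],"grip":1},{"rot":[0,0,-9.4],"slide":[-316,-215,77],"grip":1},{"rot":[0,0,-9.4],"slide":[-348,-237,77],"grip":1},{"rot":[0,0,-9.4],"slide":[-370,-251,77],"grip":1}]'; python3 -m inch '[{"rot":[0,0,0],"slide":[-13,-9,0],"grip":1},{"rot":[0,0,0],"slide":[-15,-10.5,0],"grip":1},{"rot":[0,0,0],"slide":[-15,-10.5,0],"grip":1}]'; python3 - <<'E'
from h import *; from station import *
s=state(); where(s); go(V(35,0,82),s); go(V(35,0,82)+0,s)
E
```

```text
time: 1.1
tcp_pos: [0.4693, 0.1468, 0.3269]
orientation: [-3.141, -0.001, 2.894]
force: [-1.1, 0.5, 0.1]
grip_width: 0.997
grip_force: 0.0
time: 1.35
tcp_pos: [0.4806, 0.1353, 0.3273]
orientation: [-3.142, -0.001, 2.894]
force: [-0.7, -0.1, 0.1]
grip_width: 0.999
grip_force: 0.0
t 1.35 vice x 37.3 y -2.1 z 180.3 F vice [-0.3  0.7  0.1] grip 87.9 0.0 q [ 0.04  0.1   1.87  0.    1.18 -1.29]
slide [ 2.1 -2.3 98.3] rot [-0.   -0.05 -0.13]
slide [ 2.1 -2.3 98.3] rot [-0.   -0.05 -0.13]
```

```bash
python3 -m inch '[{"rot":[0,0,0],"slide":[2,-2,15],"grip":1},{"rot":[0,0,0],"slide":[2,-2,40],"grip":1},{"rot":[0,0,0],"slide":[2,-2,65],"grip":1},{"rot":[0,0,0],"slide":[2,-2,88],"grip":0.8},{"rot":[0,0,0],"slide":[2,-2,98],"grip":0.6},{"rot":[0,0,0],"slide":[2,-2,98],"grip":0.45},{"rot":[0,0,0],"slide":[2,-2,98],"grip":0.3},{"rot":[0,0,0],"slide":[2,-2,98],"grip":0.2},{"rot":[0,0,0],"slide":[2,-2,98],"grip":0.2},{"rot":[0,0,0],"slide":[2,-2,98],"grip":0.2}]' 40; python3 - <<'E'
from h import *; from station import *
s=state(); where(s)
E
```

```text
time: 2.18
tcp_pos: [0.4786, 0.1347, 0.2311]
orientation: [3.141, 0.002, 2.896]
force: [0.7, -0.6, -0.2]
grip_width: 0.493
grip_force: 0.0
t 2.18 vice x 36.2 y -0.8 z 84.1 F vice [-0.4 -0.8 -0.2] grip 43.4 0.0 q [ 0.04  0.25  1.93  0.    0.97 -1.29]
```

```bash
python3 -m inch '[{"rot":[0,0,0],"slide":[0,-1,1],"grip":0.2},{"rot":[0,0,0],"slide":[0,-1,1],"grip":0.2},{"rot":[0,0,0],"slide":[0,-1,1],"grip":0.2},{"rot":[0,0,0],"slide":[0,-1,1],"grip":0.2},{"rot":[0,0,0],"slide":[0,-1,1],"grip":0.2}]' 40; python3 - <<'E'
from h import *; from station import *
s=state(); where(s); go(V(109,0,82),s)
E
```

```text
time: 2.6
tcp_pos: [0.478, 0.1334, 0.2291]
orientation: [-3.142, 0.001, 2.896]
force: [-0.7, -1.3, 3.8]
grip_width: 0.325
grip_force: 40.0
t 2.60 vice x 34.8 y -0.2 z 82.1 F vice [-1.4  0.4  3.8] grip 28.6 40.0 q [ 0.03  0.25  1.93 -0.    0.96 -1.29]
slide [ 0.2 74.2  0.1] rot [-0.    0.03 -0.01]
```

```bash
python3 -m inch '[{"rot":[0,0,0],"slide":[0,5,0],"grip":0.2},{"rot":[0,0,0],"slide":[0,15,0],"grip":0.2},{"rot":[0,0,0],"slide":[0,27,0],"grip":0.2},{"rot":[0,0,0],"slide":[0,39,0],"grip":0.2},{"rot":[0,0,0],"slide":[0,51,0],"grip":0.2},{"rot":[0,0,0],"slide":[0,62,0],"grip":0.2},{"rot":[0,0,0],"slide":[0,70,0],"grip":0.2},{"rot":[0,0,0],"slide":[0,75,0],"grip":0.2},{"rot":[0,0,0],"slide":[0,75,0],"grip":0.2},{"rot":[0,0,0],"slide":[0,75,0],"grip":0.2}]'; python3 - <<'E'
from h import *; from station import *
s=state(); where(s); go(V(110,20,82),s)
E
```

```text
time: 3.43
tcp_pos: [0.4962, 0.2055, 0.229]
orientation: [-3.139, -0.0, 2.897]
force: [-3.6, -9.2, 8.2]
grip_width: 0.329
grip_force: 40.0
t 3.43 vice x 108.7 y -0.2 z 82.0 F vice [-9.8  1.3  8.2] grip 28.9 40.0 q [ 0.17  0.33  1.82 -0.    0.99 -1.15]
slide [20.2  0.8  0. ] rot [-0.17 -0.    0.04]
```

```bash
python3 -m inch '[{"rot":[0,0,0],"slide":[3,1,0],"grip":0.2},{"rot":[0,0,0],"slide":[8,1,0],"grip":0.2},{"rot":[0,0,0],"slide":[13,1,0],"grip":0.2},{"rot":[0,0,0],"slide":[18,1,0],"grip":0.2},{"rot":[0,0,0],"slide":[20,1,0],"grip":0.2},{"rot":[0,0,0],"slide":[20,1,0],"grip":0.2},{"rot":[0,0,0],"slide":[20,1,0],"grip":0.2}]'; python3 - <<'E'
from h import *; from station import *
s=state(); where(s)
E
```

```text
time: 4.02
tcp_pos: [0.4769, 0.2111, 0.229]
orientation: [-3.139, -0.0, 2.896]
force: [-2.9, -9.9, 7.7]
grip_width: 0.33
grip_force: 40.0
t 4.02 vice x 109.4 y 19.8 z 82.0 F vice [-10.3   0.4   7.7] grip 29.0 40.0 q [ 0.19  0.3   1.86 -0.    0.98 -1.13]
```

Now ease the jaw back 8 mm onto the notch edge.

```bash
python3 -m inch '[{"rot":[0,0,0],"slide":[0,-2,0],"grip":0.2},{"rot":[0,0,0],"slide":[0,-4,0],"grip":0.2},{"rot":[0,0,0],"slide":[0,-6,0],"grip":0.2},{"rot":[0,0,0],"slide":[0,-8,0],"grip":0.2},{"rot":[0,0,0],"slide":[0,-9,0],"grip":0.2},{"rot":[0,0,0],"slide":[0,-9,0],"grip":0.2}]'; python3 - <<'E'
from h import *; from station import *
s=state(); where(s)
E
```

```text
time: 4.52
tcp_pos: [0.4748, 0.2025, 0.229]
orientation: [-3.14, 0.0, 2.896]
force: [-2.5, -6.4, 6.5]
grip_width: 0.327
grip_force: 40.0
t 4.52 vice x 100.8 y 19.8 z 82.0 F vice [-6.9  0.9  6.5] grip 28.8 40.0 q [ 0.17  0.29  1.88 -0.    0.98 -1.15]
```

```bash
python3 -m inch '[{"rot":[0,0,0],"slide":[0,-1,0],"grip":0.35},{"rot":[0,0,0],"slide":[0,-1,0],"grip":0.5},{"rot":[0,0,0],"slide":[0,-1,0],"grip":0.7},{"rot":[0,0,0],"slide":[0,-1,0],"grip":0.8},{"rot":[0,0,0],"slide":[0,-1,0],"grip":0.8},{"rot":[0,0,0],"slide":[0,-1,-10],"grip":0.8},{"rot":[0,0,0],"slide":[0,-1,-30],"grip":0.9},{"rot":[0,0,0],"slide":[0,-1,-60],"grip":1},{"rot":[0,0,0],"slide":[0,-1,-90],"grip":1},{"rot":[0,0,0],"slide":[0,-1,-110],"grip":1},{"rot":[0,0,0],"slide":[0,-1,-118],"grip":1}]'; python3 - <<'E'
from h import *; from station import *
s=state(); where(s); go(np.array([.6477,.2109,.2]),s,"j"); go(np.array([.6477,.2109,.06]),s,"j")
c=camera("top"); W=pts(c); v,u=np.mgrid[0:400,0:640]
cv2.imwrite("pics/top1.png",cv2.resize(c["color"][130:290,190:390,::-1],None,fx=3,fy=3)); 
m=(u>225)&(u<300)&(v>200)&(v<260)&(W[...,2]>.097)&(W[...,2]<.112)
(ct,r),z,n=circ(W,m); d=np.array(ct)-C; print("knob?",d@EX,d@EY,r,n)
E
```

```text
time: 5.43
tcp_pos: [0.4753, 0.2027, 0.351]
orientation: [3.139, 0.006, 2.896]
force: [0.6, 1.0, 0.0]
grip_width: 1.0
grip_force: 0.0
t 5.43 vice x 101.8 y 18.5 z 204.0 F vice [ 1.1 -0.4  0. ] grip 88.0 0.0 q [ 0.17  0.11  1.81  0.    1.22 -1.15]
slide [-165.2   49.8    5.1] rot [ 0.37  0.14 90.01]
slide [-164.4   49.4  145.1] rot [ 0.37  0.14 90.01]
knob? 0.09238467958069813 0.020777023831708204 0.010993042960762978 28
```

View pics/top1.png

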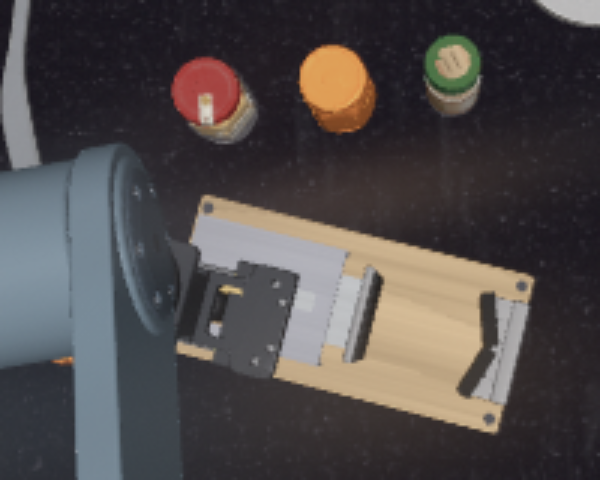

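The jaw plate at crop (362,315) stays open by itself, so the latch holds. Next is the honey jar.

```bash
python3 -m inch '[{"rot":[0,0,3],"slide":[-5,2,0],"grip":1},{"rot":[0,0,10],"slide":[-18,6,0],"grip":1},{"rot":[0,0,17],"slide":[-33,10,0],"grip":1},{"rot":[0,0,24],"slide":[-50,15,0],"grip":1},{"rot":[0,0,31],"slide":[-67,20,0],"grip":1},{"rot":[0,0,38],"slide":[-84,25,0],"grip":1},{"rot":[0,0,45],"slide":[-101,30,0],"grip":1},{"rot":[0,0,52],"slide":[-118,36,0],"grip":1},{"rot":[0,0,59],"slide":[-135,41,0],"grip":1},{"rot":[0,0,66],"slide":[-150,46,0],"grip":1},{"rot":[0,0,73],"slide":[-160,49,0],"grip":1},{"rot":[0,0,80],"slide":[-165,50,0],"grip":1}]'; python3 -m inch '[{"rot":[0,0,6],"slide":[0,0,0],"grip":1},{"rot":[0,0,10],"slide":[0,0,0],"grip":1},{"rot":[0,0,10],"slide":[0,0,0],"grip":1},{"rot":[0,0,10],"slide":[0,0,0],"grip":1}]'; python3 - <<'E'
from h import *; from station import *
s=state(); where(s); go(np.array([.6477,.2109,.06]),s,"j")
E
```

```text
time: 6.48
tcp_pos: [0.6474, 0.2106, 0.3445]
orientation: [-3.139, 0.001, 1.493]
force: [0.2, -0.1, -0.2]
grip_width: 1.0
grip_force: 0.0
time: 6.82
tcp_pos: [0.6463, 0.2107, 0.3451]
orientation: [-3.139, 0.001, 1.327]
force: [-0.6, 0.1, -0.1]
grip_width: 1.0
grip_force: 0.0
t 6.82 vice x 150.6 y -144.3 z 198.1 F vice [-0.1  0.6 -0.1] grip 88.0 0.0 q [0.14 0.46 1.37 0.   1.31 0.38]
slide [  0.6   1.6 138.1] rot [-0.12  0.05  0.12]
```

```bash
python3 -m inch '[{"rot":[0,0,0],"slide":[0,1,15],"grip":1},{"rot":[0,0,0],"slide":[0,1,40],"grip":1},{"rot":[0,0,0],"slide":[0,1,68],"grip":1},{"rot":[0,0,0],"slide":[0,1,96],"grip":1},{"rot":[0,0,0],"slide":[0,1,120],"grip":1},{"rot":[0,0,0],"slide":[0,1,134],"grip":1},{"rot":[0,0,0],"slide":[0,1,138],"grip":1},{"rot":[0,0,0],"slide":[0,1,138],"grip":0.85},{"rot":[0,0,0],"slide":[0,1,138],"grip":0.5},{"rot":[0,0,0],"slide":[0,1,138],"grip":0.5},{"rot":[0,0,0],"slide":[0,1,138],"grip":0.5},{"rot":[0,0,0],"slide":[0,1,138],"grip":0.5}]' 25; python3 - <<'E'
from h import *; from station import *
s=state(); where(s)
E
```

```text
time: 7.82
tcp_pos: [0.6485, 0.2105, 0.2105]
orientation: [3.138, -0.001, 1.325]
force: [3.5, -1.3, 0.6]
grip_width: 0.645
grip_force: 1.7
t 7.82 vice x 151.2 y -147.3 z 63.5 F vice [-0.5 -3.7  0.6] grip 56.7 1.7 q [ 0.14  0.62  1.43 -0.    1.09  0.39]
```

```bash
python3 -m inch '[{"rot":[0,0,0],"slide":[0,0,0],"grip":0.5},{"rot":[0,0,0],"slide":[0,0,0],"grip":0.5},{"rot":[0,0,0],"slide":[0,0,-3],"grip":0.5},{"rot":[0,0,0],"slide":[0,0,-12],"grip":0.5},{"rot":[0,0,0],"slide":[0,0,-30],"grip":0.5},{"rot":[0,0,0],"slide":[0,0,-55],"grip":0.5},{"rot":[0,0,0],"slide":[0,0,-80],"grip":0.5},{"rot":[0,0,0],"slide":[0,0,-105],"grip":0.5},{"rot":[0,0,0],"slide":[0,0,-125],"grip":0.5},{"rot":[0,0,0],"slide":[0,0,-135],"grip":0.5},{"rot":[0,0,0],"slide":[0,0,-140],"grip":0.5}]' 30; python3 - <<'E'
from h import *; from station import *
s=state(); where(s); go(V(-72,0,200),s,"j")
E
```

```text
time: 8.73
tcp_pos: [0.6475, 0.2107, 0.3502]
orientation: [3.14, -0.001, 1.325]
force: [0.1, -1.1, -5.0]
grip_width: 0.626
grip_force: 30.2
t 8.73 vice x 151.1 y -146.0 z 203.2 F vice [-1.  -0.4 -5. ] grip 55.1 30.2 q [0.14 0.46 1.37 0.   1.32 0.39]
slide [-223.  -145.8    2.9] rot [ 0.06 -0.03  0.  ]
```

```bash
python3 -m inch '[{"rot":[0,0,0],"slide":[-8,-5,0],"grip":0.5},{"rot":[0,0,0],"slide":[-25,-16,0],"grip":0.5},{"rot":[0,0,0],"slide":[-48,-31,0],"grip":0.5},{"rot":[0,0,0],"slide":[-74,-48,0],"grip":0.5},{"rot":[0,0,0],"slide":[-100,-65,0],"grip":0.5},{"rot":[0,0,0],"slide":[-126,-82,0],"grip":0.5},{"rot":[0,0,0],"slide":[-152,-99,0],"grip":0.5},{"rot":[0,0,0],"slide":[-178,-116,0],"grip":0.5},{"rot":[0,0,0],"slide":[-200,-131,0],"grip":0.5},{"rot":[0,0,0],"slide":[-215,-141,0],"grip":0.5},{"rot":[0,0,0],"slide":[-222,-146,0],"grip":0.5},{"rot":[0,0,0],"slide":[-223,-146,0],"grip":0.5}]'; python3 -m inch '[{"rot":[0,0,0],"slide":[0,0,0],"grip":0.5},{"rot":[0,0,0],"slide":[0,0,0],"grip":0.5}]' ; python3 - <<'E'
from h import *; from station import *
s=state(); where(s); go(V(-72,0,76),s,"j")
c=camera("scene"); cv2.imwrite("pics/sc1.png",cv2.resize(c["color"][130:290,200:400,::-1],None,fx=3,fy=3))
W=pts(c);H=hsv(c); d=W[...,:2]-C; X=d@EX;Y=d@EY
m=(abs(X+.072)<.06)&(abs(Y)<.06)&(W[...,2]>.12)&(W[...,2]<.25)&((H[...,0]<28)|(H[...,0]>170))&(H[...,1]>70)
print(m.sum(), np.percentile(W[m][:,2],[1,50,99]), np.median(X[m]),np.median(Y[m]),X[m].min(),X[m].max())
E
```

```text
time: 9.73
tcp_pos: [0.4503, 0.0292, 0.3476]
orientation: [-3.139, 0.0, 1.324]
force: [0.2, 0.2, -4.5]
grip_width: 0.626
grip_force: 30.2
time: 9.9
tcp_pos: [0.4523, 0.0301, 0.3486]
orientation: [3.141, -0.0, 1.325]
force: [0.3, -1.3, -4.5]
grip_width: 0.624
grip_force: 30.2
t 9.90 vice x -71.6 y -0.4 z 201.6 F vice [-1.2 -0.6 -4.5] grip 54.9 30.2 q [-0.2  -0.04  1.96  0.    1.22  0.05]
slide [ -0.4  -0.4 125.6] rot [ 0.01 -0.02 -0.01]
511 [0.15104943 0.20402206 0.23441235] -0.09109017505786167 0.009596024819196877 -0.10546136037901263 -0.048410115167758755
```

View pics/sc1.png

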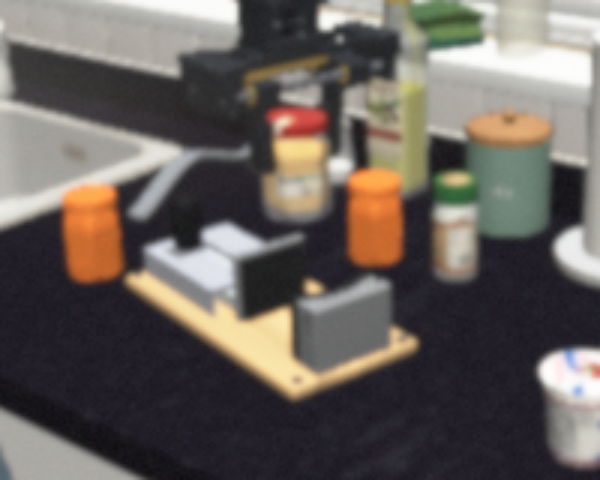

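The jar hangs upright in the gripper at crop (297,165). The jaw is still open and the space below is clear, so I'll lower it.

```bash
python3 -m inch '[{"rot":[0,0,0],"slide":[0,0,10],"grip":0.5},{"rot":[0,0,0],"slide":[0,0,30],"grip":0.5},{"rot":[0,0,0],"slide":[0,0,52],"grip":0.5},{"rot":[0,0,0],"slide":[0,0,74],"grip":0.5},{"rot":[0,0,0],"slide":[0,0,94],"grip":0.5},{"rot":[0,0,0],"slide":[0,0,108],"grip":0.5},{"rot":[0,0,0],"slide":[0,0,115],"grip":0.5},{"rot":[0,0,0],"slide":[0,0,118],"grip":0.5},{"rot":[0,0,0],"slide":[0,0,119],"grip":0.5},{"rot":[0,0,0],"slide":[0,0,119],"grip":0.5},{"rot":[0,0,0],"slide":[0,0,119],"grip":0.5}]' ; python3 - <<'E'
from h import *; from station import *
s=state(); where(s)
E
```

```text
time: 10.87
tcp_pos: [0.4523, 0.0297, 0.2305]
orientation: [3.14, -0.0, 1.325]
force: [-0.4, -0.3, -4.5]
grip_width: 0.625
grip_force: 30.2
t 10.87 vice x -72.0 y -0.7 z 83.5 F vice [-0.4  0.3 -4.5] grip 55.0 30.2 q [-0.2   0.16  2.03  0.    0.95  0.05]
```

```bash
python3 -m inch '[{"rot":[0,0,0],"slide":[0,0,1.5],"grip":0.5},{"rot":[0,0,0],"slide":[0,0,3],"grip":0.5},{"rot":[0,0,0],"slide":[0,0,4],"grip":0.5},{"rot":[0,0,0],"slide":[0,0,4],"grip":0.5}]' ; python3 - <<'E'
from h import *; from station import *
s=state(); where(s)
E
```

```text
time: 11.2
tcp_pos: [0.4521, 0.0297, 0.2265]
orientation: [3.141, 0.0, 1.325]
force: [-2.5, 0.1, 3.6]
grip_width: 0.625
grip_force: 30.5
t 11.20 vice x -72.2 y -0.4 z 79.5 F vice [-0.5  2.4  3.6] grip 55.0 30.5 q [-0.2   0.17  2.04 -0.    0.94  0.05]
```

```bash
python3 -m inch '[{"rot":[0,0,0],"slide":[0,0,1],"grip":0.5},{"rot":[0,0,0],"slide":[0,0,2],"grip":0.5},{"rot":[0,0,0],"slide":[0,0,2],"grip":0.5}]' ; python3 - <<'E'
from h import *; from station import *
s=state(); where(s)
E
```

```text
time: 11.45
tcp_pos: [0.4523, 0.0297, 0.2264]
orientation: [3.141, 0.0, 1.326]
force: [-12.8, 1.2, 27.2]
grip_width: 0.626
grip_force: 31.3
t 11.45 vice x -72.1 y -0.5 z 79.4 F vice [-2.  12.7 27.2] grip 55.1 31.3 q [-0.2   0.17  2.04 -0.    0.94  0.05]
```

```bash
python3 -m inch '[{"rot":[0,0,0],"slide":[0,0,-1],"grip":0.5},{"rot":[0,0,0],"slide":[0,0,-2],"grip":0.5},{"rot":[0,0,0],"slide":[0,0,-2],"grip":0.7},{"rot":[0,0,0],"slide":[0,0,-2],"grip":0.9},{"rot":[0,0,0],"slide":[0,0,-2],"grip":1},{"rot":[0,0,0],"slide":[0,0,-2],"grip":1},{"rot":[0,0,0],"slide":[0,0,-2],"grip":1},{"rot":[0,0,0],"slide":[0,0,-15],"grip":1},{"rot":[0,0,0],"slide":[0,0,-40],"grip":1},{"rot":[0,0,0],"slide":[0,0,-75],"grip":1},{"rot":[0,0,0],"slide":[0,0,-105],"grip":1},{"rot":[0,0,0],"slide":[0,0,-122],"grip":1}]' ; python3 - <<'E'
from h import *; from station import *
s=state(); where(s); go(V(101,19,200),s); go(V(101,19,82),s)
c=camera("scene"); cv2.imwrite("pics/sc2.png",cv2.resize(c["color"][130:290,200:400,::-1],None,fx=3,fy=3))
E
```

```text
time: 12.45
tcp_pos: [0.4525, 0.0297, 0.3491]
orientation: [3.137, -0.0, 1.325]
force: [0.6, 0.6, -0.6]
grip_width: 1.003
grip_force: 0.0
t 12.45 vice x -72.0 y -1.3 z 202.1 F vice [ 0.7 -0.4 -0.6] grip 88.2 0.0 q [-0.2  -0.04  1.96  0.    1.22  0.05]
slide [173.1 -19.6   2.1] rot [  0.2    0.18 -90.  ]
slide [173.  -20.2 120.1] rot [  0.2    0.18 -90.  ]
```

View pics/sc2.png

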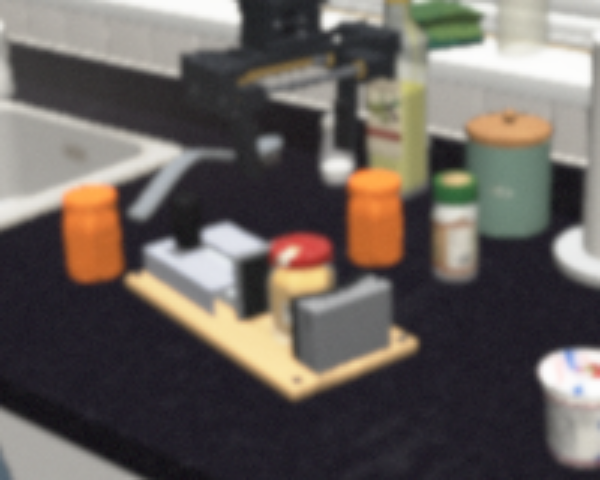

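The jar stands upright between the jaws with its lid at crop (300,250), and the jaw is still latched. Back to the knob.

```bash
python3 -m inch '[{"rot":[0,0,-3],"slide":[5,0,0],"grip":1},{"rot":[0,0,-10],"slide":[18,-2,0],"grip":1},{"rot":[0,0,-17],"slide":[35,-4,0],"grip":1},{"rot":[0,0,-24],"slide":[53,-6,0],"grip":1},{"rot":[0,0,-31],"slide":[71,-8,0],"grip":1},{"rot":[0,0,-38],"slide":[89,-10,0],"grip":1},{"rot":[0,0,-45],"slide":[107,-12,0],"grip":1},{"rot":[0,0,-52],"slide":[125,-14,0],"grip":1},{"rot":[0,0,-59],"slide":[143,-16,0],"grip":1},{"rot":[0,0,-66],"slide":[158,-18,0],"grip":1},{"rot":[0,0,-73],"slide":[168,-20,0],"grip":1},{"rot":[0,0,-80],"slide":[173,-20,0],"grip":1}]'; python3 -m inch '[{"rot":[0,0,-6],"slide":[0,0,0],"grip":1},{"rot":[0,0,-10],"slide":[0,0,0],"grip":1},{"rot":[0,0,-10],"slide":[0,0,0],"grip":1},{"rot":[0,0,-10],"slide":[0,0,0],"grip":1}]'; python3 - <<'E'
from h import *; from station import *
s=state(); where(s); go(V(101,19.5,82),s)
E
```

```text
time: 13.5
tcp_pos: [0.4741, 0.2037, 0.3448]
orientation: [-3.141, -0.001, 2.729]
force: [-0.7, 0.1, 0.7]
grip_width: 1.002
grip_force: 0.0
time: 13.83
tcp_pos: [0.4743, 0.2024, 0.345]
orientation: [-3.141, -0.001, 2.894]
force: [0.8, 0.6, 0.3]
grip_width: 0.998
grip_force: 0.0
t 13.83 vice x 100.7 y 20.3 z 198.0 F vice [ 0.7 -0.6  0.3] grip 87.8 0.0 q [ 0.17  0.11  1.81 -0.    1.22 -1.15]
slide [ -0.8   0.2 116. ] rot [-0.02 -0.05 -0.14]
```

```bash
python3 -m inch '[{"rot":[0,0,0],"slide":[0,0,15],"grip":1},{"rot":[0,0,0],"slide":[0,0,40],"grip":1},{"rot":[0,0,0],"slide":[0,0,68],"grip":1},{"rot":[0,0,0],"slide":[0,0,92],"grip":0.9},{"rot":[0,0,0],"slide":[0,0,108],"grip":0.8},{"rot":[0,0,0],"slide":[0,0,115],"grip":0.6},{"rot":[0,0,0],"slide":[0,0,116],"grip":0.5},{"rot":[0,0,0],"slide":[0,0,116],"grip":0.4},{"rot":[0,0,0],"slide":[0,0,116],"grip":0.4},{"rot":[0,0,0],"slide":[0,0,116],"grip":0.4}]' 40; python3 - <<'E'
from h import *; from station import *
s=state(); where(s)
E
```

```text
time: 14.67
tcp_pos: [0.4751, 0.2025, 0.2311]
orientation: [3.141, 0.002, 2.895]
force: [0.8, -0.0, 0.3]
grip_width: 0.498
grip_force: 0.0
t 14.67 vice x 101.3 y 19.1 z 84.1 F vice [ 0.2 -0.8  0.3] grip 43.8 0.0 q [ 0.17  0.28  1.88  0.    0.98 -1.15]
```

```bash
python3 -m inch '[{"rot":[0,0,0],"slide":[0,0,0],"grip":0.2},{"rot":[0,0,0],"slide":[0,0,0],"grip":0.2},{"rot":[0,0,0],"slide":[0,0,0],"grip":0.2},{"rot":[0,0,0],"slide":[0,0,0],"grip":0.2},{"rot":[0,0,0],"slide":[0,0,0],"grip":0.2}]' 40; python3 - <<'E'
from h import *; from station import *
s=state(); where(s); go(V(109.5,20,82),s)
E
```

```text
time: 15.08
tcp_pos: [0.4748, 0.2022, 0.2305]
orientation: [-3.141, 0.001, 2.896]
force: [-1.7, -3.0, 5.5]
grip_width: 0.325
grip_force: 40.0
t 15.08 vice x 100.6 y 19.5 z 83.5 F vice [-3.3  1.   5.5] grip 28.6 40.0 q [ 0.17  0.28  1.88 -0.    0.98 -1.15]
slide [0.3 8.8 1.5] rot [-0.02  0.06 -0.  ]
```

Gripped. Draw it out to jaw 74–75 mm, then move sideways to the slot.

```bash
python3 -m inch '[{"rot":[0,0,0],"slide":[0,3,0],"grip":0.2},{"rot":[0,0,0],"slide":[0,6,0],"grip":0.2},{"rot":[0,0,0],"slide":[0,9,0],"grip":0.2},{"rot":[0,0,0],"slide":[0,10,0],"grip":0.2},{"rot":[0,0,0],"slide":[0,10,0],"grip":0.2},{"rot":[0,0,0],"slide":[-4,10,0],"grip":0.2},{"rot":[0,0,0],"slide":[-9,10,0],"grip":0.2},{"rot":[0,0,0],"slide":[-14,10,0],"grip":0.2},{"rot":[0,0,0],"slide":[-18,10,0],"grip":0.2},{"rot":[0,0,0],"slide":[-19.5,10,0],"grip":0.2},{"rot":[0,0,0],"slide":[-19.5,10,0],"grip":0.2},{"rot":[0,0,0],"slide":[-19.5,10,0],"grip":0.2}]'; python3 - <<'E'
from h import *; from station import *
s=state(); where(s); go(V(35+31,0,82),s)
E
```

```text
time: 16.08
tcp_pos: [0.4963, 0.2061, 0.2305]
orientation: [-3.139, 0.001, 2.896]
force: [-2.4, -9.8, 8.3]
grip_width: 0.329
grip_force: 40.0
t 16.08 vice x 109.4 y -0.4 z 83.5 F vice [-10.1  -0.1   8.3] grip 29.0 40.0 q [ 0.17  0.33  1.82 -0.    0.99 -1.15]
slide [  0.2 -43.8   1.6] rot [-0.15  0.07 -0.01]
```

```bash
python3 -m inch '[{"rot":[0,0,0],"slide":[0,-2,0],"grip":0.2},{"rot":[0,0,0],"slide":[0,-5,0],"grip":0.2},{"rot":[0,0,0],"slide":[0,-8,0],"grip":0.2},{"rot":[0,0,0],"slide":[0,-11,0],"grip":0.2},{"rot":[0,0,0],"slide":[0,-14,0],"grip":0.2},{"rot":[0,0,0],"slide":[0,-17,0],"grip":0.2},{"rot":[0,0,0],"slide":[0,-20,0],"grip":0.2},{"rot":[0,0,0],"slide":[0,-23,0],"grip":0.2},{"rot":[0,0,0],"slide":[0,-26,0],"grip":0.2},{"rot":[0,0,0],"slide":[0,-29,0],"grip":0.2},{"rot":[0,0,0],"slide":[0,-32,0],"grip":0.2},{"rot":[0,0,0],"slide":[0,-34,0],"grip":0.2}]'; python3 - <<'E'
from h import *; from station import *
s=state(); where(s)
E
python3 -m inch '[{"rot":[0,0,0],"slide":[0,-1,0],"grip":0.2},{"rot":[0,0,0],"slide":[0,-2,0],"grip":0.2},{"rot":[0,0,0],"slide":[0,-3,0],"grip":0.2},{"rot":[0,0,0],"slide":[0,-4,0],"grip":0.2},{"rot":[0,0,0],"slide":[0,-4,0],"grip":0.2}]'; python3 - <<'E'
from h import *; from station import *
s=state(); where(s)
E
```

```text
time: 17.08
tcp_pos: [0.488, 0.1739, 0.2306]
orientation: [-3.141, 0.002, 2.896]
force: [-0.8, -2.9, 5.9]
grip_width: 0.327
grip_force: 40.0
t 17.08 vice x 76.4 y -0.3 z 83.6 F vice [-3.   0.1  5.9] grip 28.8 40.0 q [ 0.11  0.29  1.87 -0.    0.98 -1.21]
time: 17.5
tcp_pos: [0.4871, 0.1701, 0.2306]
orientation: [-3.141, 0.002, 2.896]
force: [-0.4, -3.9, 6.3]
grip_width: 0.326
grip_force: 40.0
t 17.50 vice x 72.6 y -0.3 z 83.6 F vice [-3.9 -0.6  6.3] grip 28.7 40.0 q [ 0.11  0.28  1.88 -0.    0.98 -1.22]
```

```bash
python3 -m inch '[{"rot":[0,0,0],"slide":[0,-1,0],"grip":0.2},{"rot":[0,0,0],"slide":[0,-2,0],"grip":0.2},{"rot":[0,0,0],"slide":[0,-3,0],"grip":0.2},{"rot":[0,0,0],"slide":[0,-4,0],"grip":0.2},{"rot":[0,0,0],"slide":[0,-5,0],"grip":0.2},{"rot":[0,0,0],"slide":[0,-5,0],"grip":0.2}]'; python3 - <<'E'
from h import *; from station import *
s=state(); where(s)
c=camera("scene"); cv2.imwrite("pics/sc3.png",cv2.resize(c["color"][160:260,230:350,::-1],None,fx=5,fy=5))
E
```

```text
time: 18.0
tcp_pos: [0.4859, 0.1653, 0.2306]
orientation: [-3.142, 0.002, 2.896]
force: [-0.6, -3.7, 5.0]
grip_width: 0.326
grip_force: 40.0
t 18.00 vice x 67.6 y -0.3 z 83.6 F vice [-3.7 -0.3  5. ] grip 28.7 40.0 q [ 0.1   0.28  1.89 -0.    0.98 -1.23]
```

View pics/sc3.png

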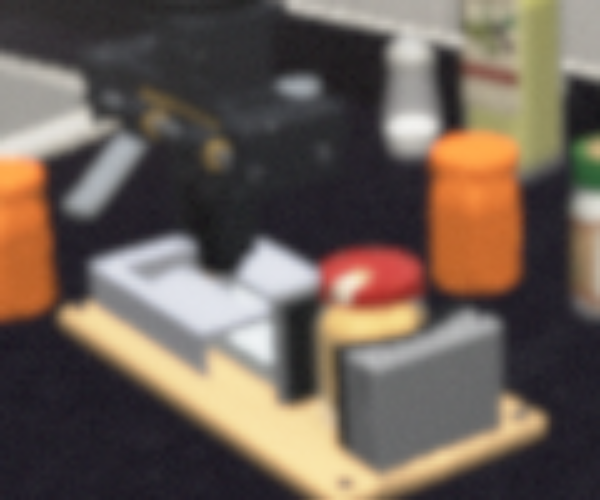

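The jar is upright (lid at crop (372,275)) and being pushed by the jaw. Keep easing in until the knob force shows the jar seated.

```bash
python3 -m inch '[{"rot":[0,0,0],"slide":[0,-1,0],"grip":0.2},{"rot":[0,0,0],"slide":[0,-2,0],"grip":0.2},{"rot":[0,0,0],"slide":[0,-2,0],"grip":0.2}]'; python3 - <<'E'
from h import *; from station import *
s=state(); where(s)
E
python3 -m inch '[{"rot":[0,0,0],"slide":[0,-1,0],"grip":0.2},{"rot":[0,0,0],"slide":[0,-2,0],"grip":0.2},{"rot":[0,0,0],"slide":[0,-2,0],"grip":0.2}]'; python3 - <<'E'
from h import *; from station import *
s=state(); where(s)
E
```

```text
time: 18.3
tcp_pos: [0.4854, 0.1639, 0.2306]
orientation: [3.14, 0.002, 2.896]
force: [1.6, 1.2, 5.4]
grip_width: 0.328
grip_force: 40.0
t 18.30 vice x 66.4 y -0.2 z 83.6 F vice [ 1.6 -1.3  5.4] grip 28.9 40.0 q [ 0.09  0.28  1.89  0.    0.97 -1.23]
time: 18.55
tcp_pos: [0.4851, 0.1631, 0.2306]
orientation: [3.137, 0.003, 2.895]
force: [2.3, 10.2, 3.5]
grip_width: 0.328
grip_force: 40.0
t 18.55 vice x 66.0 y -0.2 z 83.6 F vice [10.4  0.3  3.5] grip 28.9 40.0 q [ 0.09  0.28  1.89  0.    0.97 -1.24]
```

The jar is seated with the jaw at about 31 mm. Relax, release and retreat.

```bash
python3 -m inch '[{"rot":[0,0,0],"slide":[0,1,0],"grip":0.2},{"rot":[0,0,0],"slide":[0,2,0],"grip":0.2},{"rot":[0,0,0],"slide":[0,2,0],"grip":0.4},{"rot":[0,0,0],"slide":[0,2,0],"grip":0.7},{"rot":[0,0,0],"slide":[0,2,0],"grip":0.8},{"rot":[0,0,0],"slide":[0,2,0],"grip":0.8},{"rot":[0,0,0],"slide":[0,2,-10],"grip":0.9},{"rot":[0,0,0],"slide":[0,2,-35],"grip":1},{"rot":[0,0,0],"slide":[0,2,-70],"grip":1},{"rot":[0,0,0],"slide":[0,2,-105],"grip":1},{"rot":[0,0,0],"slide":[0,2,-135],"grip":1},{"rot":[0,0,0],"slide":[0,2,-150],"grip":1}]'; python3 -m inch '[{"rot":[0,0,0],"slide":[0,15,0],"grip":1},{"rot":[0,0,0],"slide":[0,45,0],"grip":1},{"rot":[0,0,0],"slide":[0,80,0],"grip":1},{"rot":[0,0,0],"slide":[0,110,0],"grip":1},{"rot":[0,0,0],"slide":[0,130,0],"grip":1},{"rot":[0,0,0],"slide":[0,135,0],"grip":1},{"rot":[0,0,0],"slide":[0,135,0],"grip":1}]'; python3 - <<'E'
from h import *; from station import *
s=state(); where(s)
c=camera("top"); W=pts(c);H=hsv(c); v,u=np.mgrid[0:400,0:640]
d=W[...,:2]-C;X=d@EX;Y=d@EY
m=(abs(X+.075)<.05)&(abs(Y)<.06)&(W[...,2]>.085)&(W[...,2]<.115)&(H[...,1]>100)&((H[...,0]<8)|(H[...,0]>172))
(ct,r),z,n=circ(W,m); e=np.array(ct)-C; print("lid",e@EX,e@EY,r,z,n,"z spread",np.percentile(W[m][:,2],[5,95]))
m=(X>.03)&(X<.13)&(abs(Y)<.045)&(W[...,2]>.097)&(W[...,2]<.113)
(ct,r),z,n=circ(W,m); e=np.array(ct)-C; print("knob",e@EX,e@EY,r,z,n)
cv2.imwrite("pics/top2.png",cv2.resize(c["color"][130:290,190:390,::-1],None,fx=3,fy=3))
E
```

```text
time: 19.55
tcp_pos: [0.4855, 0.1638, 0.3847]
orientation: [3.14, 0.006, 2.896]
force: [0.6, 0.2, 0.2]
grip_width: 1.003
grip_force: 0.0
time: 20.13
tcp_pos: [0.5175, 0.2956, 0.3799]
orientation: [-3.141, -0.0, 2.898]
force: [-0.5, 0.1, -0.0]
grip_width: 1.004
grip_force: 0.0
t 20.13 vice x 201.7 y 1.0 z 232.9 F vice [ 0.   0.5 -0. ] grip 88.3 0.0 q [ 0.32  0.25  1.58 -0.    1.32 -1.01]
lid -0.08864064459365302 0.0004488188499561464 0.028022989630699158 0.10272815330175854 390 z spread [0.09986436 0.10517008]
knob 0.06618725103705471 0.00026976131899921044 0.014726419933140278 0.10605713536719641 125
```

View pics/top2.png

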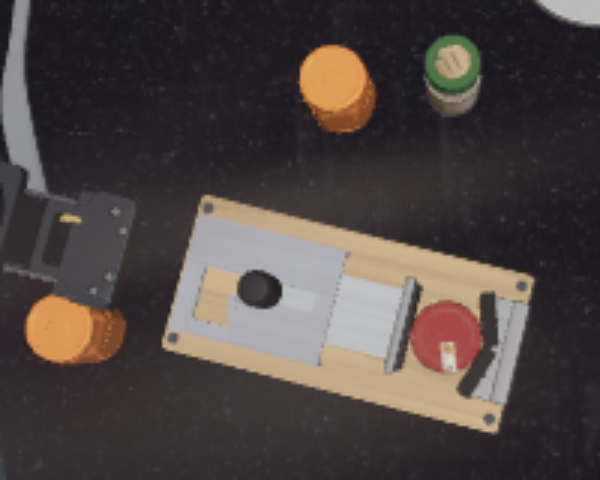

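The jar, with its lid at crop (447,338), is clamped between the jaws: centre at x -89, y 0 mm, with the lid level. The knob at (259,289) is back in the slot with the jaw at 31 mm.

```bash
python3 -c "
from station import *
print(hand_in())"
```

```text
the job is handed in; nothing more can be done
None
```

The honey jar is clamped upright in the vice, with the jaw at about 31 mm, the knob back in the straight slot and the robot clear. I handed the job in at about 20 s; the hand-in gave no verdict.

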